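# Open a centrifuge cover that may be caught, and hold it up

## Robot

A 6-joint arm with a two-finger parallel gripper is mounted at the origin on a cart in front of the work surface, level with it; the furniture and walls round the work are solid. World frame = base frame: x ahead of the robot, y to its left, z up, the work surface at z = 0. Lengths are in m, angles in degrees, forces in N, time in s.
With the tool pointing down it reaches from about 0.4 to 0.825 m from the base axis. Payload 7 kg.
Tool frame: the origin (TCP) lies midway between the tips of the shut fingers; the grasp point (between the pads) lies r.hold_point_z behind it (r.hold_point_z is the distance from the TCP to the grasp point, in m); z points along the fingers, x is the direction in which the jaws open and shut, and the axes are right-handed (so a half turn about z gives the same grasp; the last joint's range is limited). The gripper opens to 88 mm and grips with 3 to 60 N. Pads are 19 mm wide; open, the fingers measure 130 mm over their backs; the gripper's body (78 mm by 193 mm) begins 47 mm behind the grasp point.
Start: joints at [-52.248, 20.546, 0.682, 0, -70.136, -16.507], TCP at [0.245, -0.629, 0.227] pointing down, gripper open.
Joint ranges: [-176.03, 176.03], [-82.01, 121.73], [-58.28, 71.71], [-173.87, 95.51], [-174.79, -0.11], [-173.66, 173.66]. Speed limits (degrees/s): [136.94, 136.94, 172.46, 180, 180, 180].

## Interface

Orientations are given as [roll, pitch, yaw] about the fixed x, y, z axes, in that order (R = Rz(yaw) Ry(pitch) Rx(roll)).
In Python, from plant import get_state, viewer, close_job, r gives the robot as it stands.
- The arm moves only by the tool apply_moves, never from a script. Its argument "plan" is a list of rows, each a list of 3 entries, a list of its own where there are three numbers: the closure in counts, from 0 (fully open) to 255 (shut), then the shift along the tool's x, y, z in units of 50 mm (1.0 is 50 mm), then the turn about the tool's z in units of 6 degrees (1.0 is 6 degrees). A call has 1 to 12 rows; each row shifts and turns the commanded pose from where the row before left it, along the tool's axes as they then stand; what a row does not reach is not made up. A row lasts 1/8 s, in which the tool goes at most 62.5 mm and 10.7 degrees, less where a joint would pass 70% of its speed; a pose out of reach is approached as far as the arm can. A call is refused whole if a number of a shift passes 1 or a number of a turn 1, either way. A call with a gripper value outside its range is refused whole. The fingers move at their own pace and stop on an object; "squeeze" is the grip in N (left out, the last holds). Time passes only in rows, so rows that do not move let the fingers close. It gives the time, the measured TCP pose, the force and the opening at its end, in the units of the state.
- get_state(): the state, without advancing time (a new reading comes with each control period).
- viewer.capture(name): name is "scene" or "side" or "wrist"; returns a dict with "frame" (420x560x3 uint8, blue, green, red), "K" (3x3 intrinsics, pixels), "R" (3x3) and "t" (3): a world point X has camera coordinates R X + t; the wrist camera has in their place "mount" (4x4, takes a point from camera to tool coordinates, whose origin is the TCP and whose axes are the tool frame's). Camera axes: x right, y down, z forward; pixel columns grow to the right and rows downward; lengths in m; the calibration is good to about 2 mm. A picture is of the moment at which its call begins: read the wrist's pose just before it. There is no depth.
- close_job(): hands the job in, once; it reports no verdict.
The state is a dict: "time_s": time; "joints": joint angles; "qd": joint speeds; "joint_torque": joint torques, N m; "tcp_pos": TCP position; "eef_rot": TCP orientation; "contact_force": force on the tool from outside, world axes, zero at the start; "moment": the same for the moment, N m; "gripper_width": finger opening in m.
Only numpy, scipy, OpenCV 4.12 (cv2) and the standard library are available. Lean on these libraries where they do the work, as an engineer would, in place of code of your own. Each camera call takes 0.05 s, during which the arm holds its last target.

## Task

Tug the steel lift bar of the centrifuge cover to find out whether its latch has caught, without wrenching it. If it is free, lift the cover straight open and leave the orange trip key alone, as it has to be rearmed after each use; if it is caught, press the trip key right down, where it stays, and then lift the cover. The cover has no stay and falls shut, so finish holding it still, raised more than 55 degrees, so that I can take the tubes out; leave the other things on the bench where they are.

Things in the scene. Friction and masses are not known exactly. Their poses are not given: they have to be found in the camera images.
- centrifuge: compact bench centrifuge, fixed: 232 mm deep (x), 180 mm wide (y), housing 105 mm high; dark grey base and front control deck, white well, light grey cover. Origin: centre of its underside, on the bench; x points from the front (deck, on the robot's side) to the rear hinge, z up. The deck is the front 58 mm; behind it the shut cover, its top 119 mm above the bench, front edge at x = -60 mm
- cover: light grey cover panel with a round dark window, 165 x 176 x 12 mm, 0.2 to 0.45 kg, origin on its rear hinge line, which runs along the centrifuge's y. Let go, it falls shut. A latch hidden in the housing has caught it or not; nothing outside shows which. Caught, the bar lifts about 2 mm, then stops hard; free, it lifts with 1 to 3 N. Over 80 N on the latch is wrenching
- lift_bar (a point): middle of the round steel lift bar, 12 mm thick, 64 mm clear between its two posts, along the centrifuge's y near the cover's front edge. Shut: centrifuge x = -48, y = 0, z = 159 mm, 40 mm above the cover's top. It can be pinched from above across its thickness (along the centrifuge's x) and turns between the fingers as the cover rises
- cover_hinge (a point): middle of the cover's hinge line, centrifuge x = +105, y = 0, z = 107 mm; the lift bar moves round it on a radius of 162 mm
- cover_angle (a joint): opening angle of the cover in rad: 0 shut, grows as the front rises, stop at 1.35; more than 0.96 (55 degrees) is wanted
- trip_key (a point): middle of the top of the round orange trip key, 22 mm across, in a dark collar on the left of the deck (centrifuge x = -87, y = +60 mm), 119 mm above the bench when up. It is pressed straight down, 9 mm in all, with 3 to 6 N and stays where it is pushed, without a spring; in its last 3 mm the latch, if caught, lets go for good
- key_travel (a joint): how far the trip key is down, in m: 0 up, 0.009 fully down
- jar: empty clear glass jar, 56 mm across, 42 mm high, standing on the bench; origin under its middle; leave alone
- white_lid: white screw lid, 50 mm across, 12 mm high, on the bench; leave alone
- vial: small spray vial with a white cap, 20 mm across, 76 mm high; leave alone
- calculator: pocket calculator, 112 x 68 x 14 mm, lying on the bench; leave alone

How it is judged (in metres and radians):
On the way, in this order (a step that is already met when the one before it is completed fails the run):
1. the cover is tugged: either its latch is felt to hold (more than 3 N on the latch), or it is free and is lifted past 30 degrees with the trip key untouched (less than 2.5 mm down) ((contact force between cover and centrifuge above 3 N or (value of joint cover_angle above 0.52 rad and value of joint key_travel below 0.0025 m))), for 0.05 s.
2. the cover is raised more than 55 degrees (value of joint cover_angle above 0.96 rad), for 0.2 s.
At the end, for the whole second after the job is handed in: the fingers hold the cover still (slower than 0.15 rad/s), raised more than 55 degrees (0.96 rad) (value of joint cover_angle above 0.96 rad and velocity of joint cover_angle between -0.15 and 0.15 rad/s and contact force between the fingers and cover above 0.3 N); the arm keeps its last pose, push and grip.
It fails at once if the cover is wrenched against its latch (more than 80 N) (contact force between cover and centrifuge above 80 N).
It fails at once if another thing on the bench is pushed more than 30 mm (distance of any of jar, white_lid, vial, calculator from where it was at the start of the episode above 0.03 m).
It also fails if it takes over 45 s, if anything falls off the work surface, if the arm or the gripper's body presses on something with over 40 N, if the wrist force passes 120 N, or if a joint passes its speed limit or range.

## Working session

There is one attempt and no reset: what is moved stays moved. The work goes in short steps, Python scripts to look and compute and a tool call to move; the robot and the scene stay as the last step left them, time stands still between calls to the robot, and variables do not carry over. Pictures are saved under pics/ and viewed, and the job is handed in when it is done.

Besides the shell and the picture viewer there is one more tool, called after "Call:" as name(argument=value, ...) on one line, values as JSON. apply_moves: Moves the arm, as the interface text tells. Its arguments: {"type":"object","properties":{"plan":{"type":"array","items":{"type":"array"}},"squeeze":{"type":"number"}},"required":["plan"]}

```bash
mkdir -p pics; ls; python3 - <<'E'
from plant import get_state, viewer, r
import cv2
print(get_state()); print(r.hold_point_z)
for n in ("scene","side","wrist"):
    c=viewer.capture(n); cv2.imwrite(f"pics/{n}0.png",c["frame"])
    print(n,c["K"].tolist(),{k:c[k] for k in c if k not in("frame","K")})
E
```

```text
pics
{'time_s': 0.0, 'joints': array([-5.22505663e+01,  2.05917134e+01,  6.33384241e-01, -2.09195084e-02,
       -7.01345062e+01, -1.65054093e+01]), 'qd': array([-0.00219442, -0.07341331,  0.01643048,  0.00016148, -0.05656838,
       -0.11766681]), 'joint_torque': array([-3.02228966e-05, -5.82711232e+01,  2.93046767e+01,  6.99704379e+00,
        6.85980282e-03, -1.22556180e-04]), 'tcp_pos': array([ 0.24436723, -0.6286905 ,  0.22561406]), 'eef_rot': array([-1.79992477e+02, -9.45974797e-02,  1.11236894e+02]), 'contact_force': array([ 0.20807421, -0.04831462, -0.08070593]), 'moment': array([ 0.01119081, -0.06089075, -0.00917908]), 'gripper_width': 0.08703775062912243}
0.0188
scene [[508.1585290992423, 0.0, 272.71112949630117], [0.0, 508.1585290992423, 211.1490858672108], [0.0, 0.0, 1.0]] {'R': array([[-4.28527161e-01, -9.03528899e-01, -2.99065702e-05],
       [-5.89325165e-01,  2.79531191e-01, -7.57996150e-01],
       [ 6.84879787e-01, -3.24804314e-01, -6.52259025e-01]]), 't': array([0.09252967, 0.4266208 , 0.90461529])}
side [[539.1081934846542, 0.0, 268.2544634759168], [0.0, 539.1081934846542, 205.89481486258762], [0.0, 0.0, 1.0]] {'R': array([[-0.96743299, -0.25247585,  0.0181481 ],
       [-0.18382684,  0.65147632, -0.73606134],
       [ 0.17401465, -0.71542613, -0.67667152]]), 't': array([0.45743939, 0.28136662, 0.99750659])}
wrist [[293.5661833051369, 0.0, 277.12476146068974], [0.0, 293.5661833051369, 205.68519735820766], [0.0, 0.0, 1.0]] {'mount': array([[ 9.99999909e-01,  4.10338595e-04, -1.13394127e-04,
         1.08315301e-03],
       [-3.60869686e-04,  9.58358325e-01,  2.85568188e-01,
        -7.72496525e-02],
       [ 2.25851854e-04, -2.85568121e-01,  9.58358387e-01,
        -1.58236924e-01],
       [ 0.00000000e+00,  0.00000000e+00,  0.00000000e+00,
         1.00000000e+00]])}
```

View pics/scene0.png

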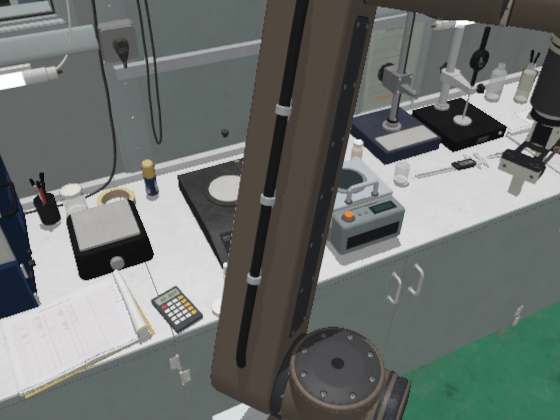

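View pics/side0.png

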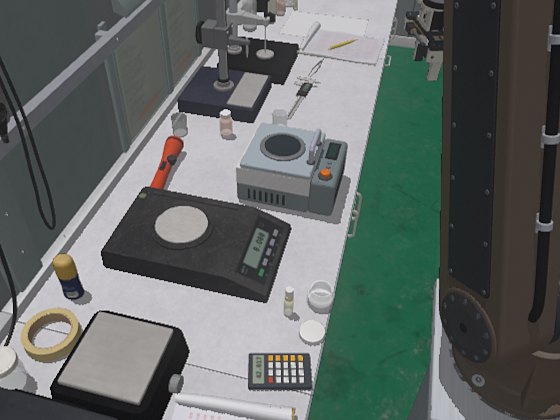

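View pics/wrist0.png

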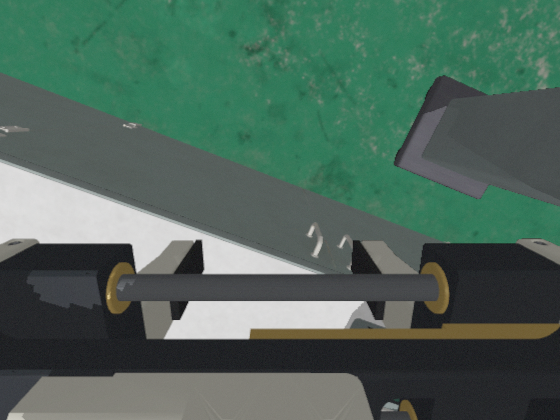

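The scene view shows the centrifuge near (365,205), with the orange key at (349,216). In the side view the key is at (326,174) and the bar near (316,150). I'll enlarge both.

```bash
python3 - <<'E'
import cv2,numpy as np
a=cv2.imread("pics/scene0.png")[140:260,300:430]; b=cv2.imread("pics/side0.png")[105:225,225:360]
cv2.imwrite("pics/za.png",cv2.resize(a,None,fx=5,fy=5,interpolation=cv2.INTER_CUBIC))
cv2.imwrite("pics/zb.png",cv2.resize(b,None,fx=5,fy=5,interpolation=cv2.INTER_CUBIC))
for n in("scene0","side0"):
    h=cv2.cvtColor(cv2.imread(f"pics/{n}.png"),cv2.COLOR_BGR2HSV)
    m=cv2.inRange(h,(5,150,150),(20,255,255)); k,_,s,c=cv2.connectedComponentsWithStats(m)
    print(n,[(s[i].tolist(),c[i]) for i in range(1,k) if s[i,4]>20])
E
```

```text
scene0 [([344, 212, 9, 6, 42], array([348.30952381, 214.52380952]))]
side0 [([159, 139, 21, 28, 183], array([168.6010929 , 148.27868852])), ([151, 168, 15, 20, 157], array([158.01273885, 178.4522293 ])), ([321, 169, 9, 6, 43], array([325.06976744, 171.74418605])), ([268, 355, 5, 6, 27], array([270.22222222, 357.48148148])), ([276, 355, 4, 6, 22], array([277.63636364, 357.31818182])), ([283, 355, 5, 6, 22], array([285.09090909, 357.86363636])), ([298, 355, 5, 6, 23], array([300.04347826, 357.86956522]))]
```

View pics/za.png

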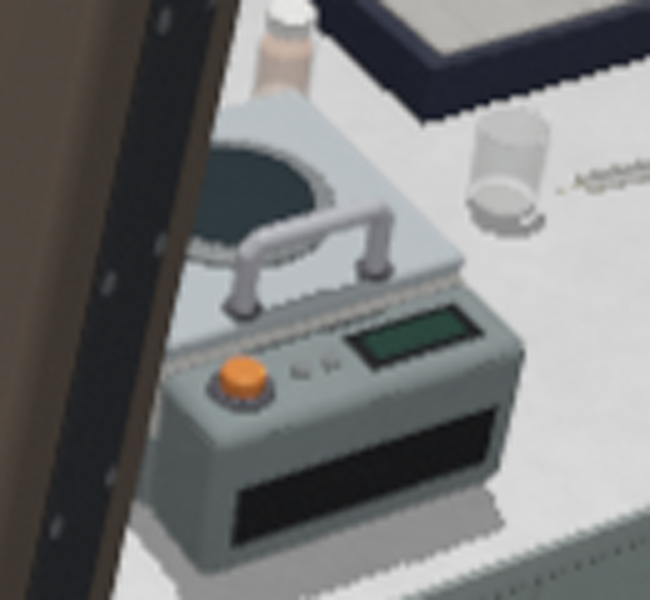

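View pics/zb.png

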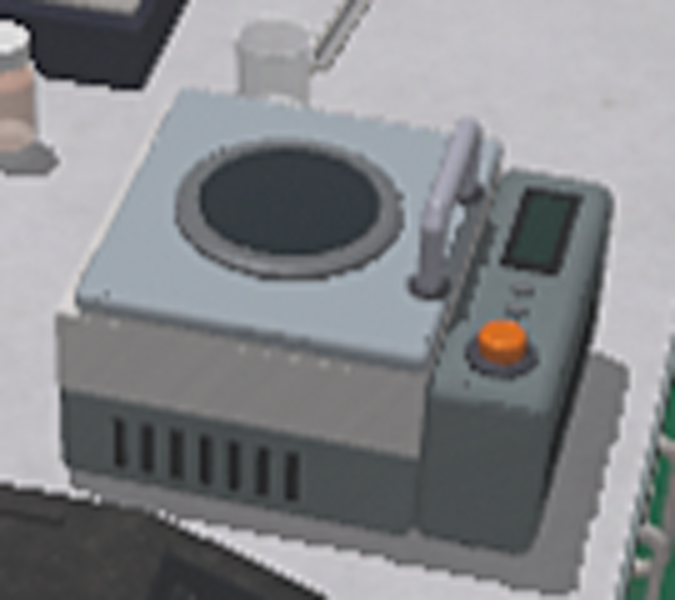

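```bash
cat > h.py <<'E'
import numpy as np
from plant import get_state, viewer, r
cams={n:viewer.capture(n) for n in("scene","side")}
def cast(c,uv,z):
    c=cams[c] if isinstance(c,str) else c
    d=c["R"].T@np.linalg.solve(c["K"],[uv[0],uv[1],1]); o=-c["R"].T@c["t"]
    return o+d*(z-o[2])/d[2]
E
python3 - <<'E'
from h import *
f=lambda x,y:(225+x/5,105+y/5)
g=lambda x,y:(300+x/5,140+y/5)
np.set_printoptions(precision=4,suppress=True)
for n,c,p,z in [("key","side",f(503,333),.119),("key","scene",g(244,367),.119),
 ("RR","side",f(185,93),.119),("RL","side",f(80,300),.119),("FL","side",f(435,357),.119),
 ("FR","scene",g(462,262),.119),("RR","scene",g(295,93),.119),
 ("barR","side",f(467,130),.159),("barL","side",f(435,205),.159),("barL","scene",g(252,248),.159),("barR","scene",g(383,213),.159),
 ("win","side",f(289,200),.119)]:
    print(n,c,cast(c,p,z))
E
```

```text
key side [ 0.4202 -0.2962  0.119 ]
key scene [ 0.4205 -0.2978  0.119 ]
RR side [ 0.6059 -0.4398  0.119 ]
RL side [ 0.6082 -0.2672  0.119 ]
FL side [ 0.4462 -0.2714  0.119 ]
FR scene [ 0.4423 -0.4391  0.119 ]
RR scene [ 0.6032 -0.4439  0.119 ]
barR side [ 0.4574 -0.3893  0.159 ]
barL side [ 0.4603 -0.3278  0.159 ]
barL scene [ 0.4554 -0.3194  0.159 ]
barR scene [ 0.4516 -0.3917  0.159 ]
win side [ 0.5354 -0.367   0.119 ]
```

```bash
cat >> h.py <<'E'
from scipy.spatial.transform import Rotation as Ro
np.set_printoptions(precision=4,suppress=True)
def rows(target,turns):
    s=get_state(); R=Ro.from_euler('xyz',s["eef_rot"],degrees=True); d=(np.array(target)-s["tcp_pos"])/len(turns)
    for t in turns:
        print([0,(R.inv().apply(d)/.05).round(2).tolist(),t]); R=R*Ro.from_euler('z',6*t,degrees=True)
    print(R.as_euler('xyz',degrees=True))
E
python3 -c "
from h import *
rows([.456,-.357,.30],[-1]*11+[-.3])"
```

```text
[0, [0.29, 0.49, -0.12], -1]
[0, [0.24, 0.52, -0.12], -1]
[0, [0.19, 0.54, -0.12], -1]
[0, [0.13, 0.56, -0.12], -1]
[0, [0.07, 0.57, -0.12], -1]
[0, [0.01, 0.57, -0.12], -1]
[0, [-0.05, 0.57, -0.12], -1]
[0, [-0.11, 0.56, -0.12], -1]
[0, [-0.17, 0.55, -0.12], -1]
[0, [-0.23, 0.53, -0.12], -1]
[0, [-0.28, 0.5, -0.12], -1]
[0, [-0.33, 0.47, -0.12], -0.3]
[179.9793  -0.0122 179.0449]
```

Call:
apply_moves(plan=[[0,[0.29,0.49,-0.3],-1],[0,[0.24,0.52,-0.3],-1],[0,[0.19,0.54,-0.3],-1],[0,[0.13,0.56,-0.3],-1],[0,[0.07,0.57,-0.3],-1],[0,[0.01,0.57,0],-1],[0,[-0.05,0.57,0],-1],[0,[-0.11,0.56,0],-1],[0,[-0.17,0.55,0],-1],[0,[-0.23,0.53,0],-1],[0,[-0.28,0.5,0],-1],[0,[-0.33,0.47,0],-0.3]], squeeze=20)

```text
time_s: 1.85
tcp_pos: [0.4561, -0.3568, 0.3017]
eef_rot: [-180.0, 0.0, 179.2]
contact_force: [1.0, -0.9, -0.3]
gripper_width: 0.0874
```

```bash
python3 - <<'E'
from h import *
import cv2
s=get_state(); print(s["tcp_pos"],s["eef_rot"],s["joints"],s["contact_force"])
cv2.imwrite("pics/w1.png",viewer.capture("wrist")["frame"])
E
```

```text
[ 0.4569 -0.3559  0.3016] [179.9864   0.0254 179.2113] [-18.5956   9.2567  -4.8335  -0.0214 -75.8898  17.8121] [-0.4459  0.512  -0.6849]
```

View pics/w1.png

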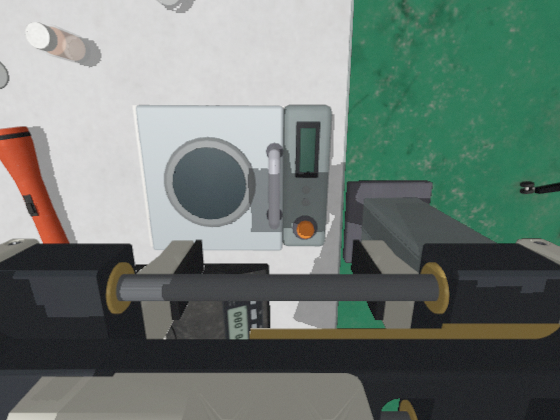

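```bash
cat >> h.py <<'E'
def wcast(uv,z,s,c):
    R=Ro.from_euler('xyz',s["eef_rot"],degrees=True).as_matrix(); T=np.eye(4);T[:3,:3]=R;T[:3,3]=s["tcp_pos"]
    M=T@c["mount"]; d=M[:3,:3]@np.linalg.solve(c["K"],[uv[0],uv[1],1]); o=M[:3,3]
    return o+d*(z-o[2])/d[2]
E
python3 - <<'E'
import cv2
a=cv2.imread("pics/w1.png")[95:255,240:340]
cv2.imwrite("pics/zw1.png",cv2.resize(a,None,fx=3.7,fy=3.7,interpolation=cv2.INTER_CUBIC))
E
```

```text
(no output)
```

View pics/zw1.png

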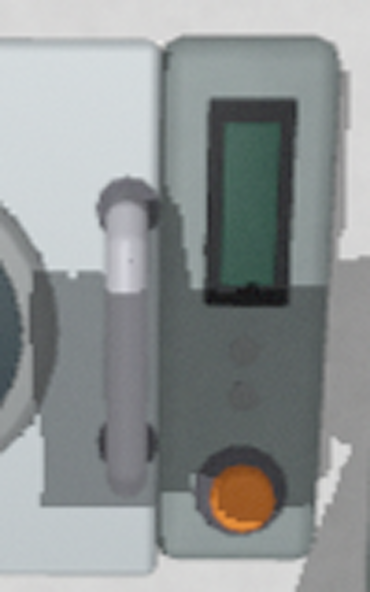

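```bash
python3 - <<'E'
from h import *
c=viewer.capture("wrist"); s=get_state()
s["tcp_pos"]=np.array([.4569,-.3559,.3016])
f=lambda x,y:(240+x/3.7,95+y/3.7)
for n,p,z in [("barR",(126.5,205),.159),("barL",(125.5,485),.159),("baseR",(129,203),.119),("baseL",(127,443),.119),("key",(243,497),.119),("FR",(160,42),.119),("FL",(156,572),.119)]:
    print(n,wcast(f(*p),z,s,c))
E
```

```text
barR [ 0.4587 -0.401   0.159 ]
barL [ 0.4606 -0.3194  0.159 ]
baseR [ 0.4584 -0.3975  0.119 ]
baseL [ 0.4606 -0.3192  0.119 ]
key [ 0.422  -0.2995  0.119 ]
FR [ 0.4483 -0.4446  0.119 ]
FL [ 0.4516 -0.2725  0.119 ]
```

Call:
apply_moves(plan=[[0,[-0.02,-0.02,0.5],0.1],[0,[-0.02,-0.02,0.5],0],[0,[0,0,0.5],0],[0,[0,0,0.5],0],[0,[0,0,0.4],0],[0,[0,0,0.4],0],[0,[0,0,0.25],0],[0,[0,0,0.18],0],[0,[0,0,0],0],[0,[0,0,0],0]])

```text
time_s: 3.4
tcp_pos: [0.4579, -0.3599, 0.1407]
eef_rot: [-180.0, 0.1, 178.5]
contact_force: [0.1, -0.2, 0.5]
gripper_width: 0.0874
```

```bash
python3 - <<'E'
from h import *
import cv2
s=get_state(); print(s["tcp_pos"],s["eef_rot"],s["contact_force"],s["moment"])
a=viewer.capture("wrist")["frame"]; b=viewer.capture("side")["frame"][60:225,225:400]
cv2.imwrite("pics/w2.png",a); cv2.imwrite("pics/s2.png",cv2.resize(b,None,fx=3.5,fy=3.5))
E
```

```text
[ 0.458  -0.3598  0.1408] [-179.9725    0.0627  178.4547] [-0.3879  0.3388 -0.016 ] [0.0389 0.1183 0.0144]
```

View pics/w2.png

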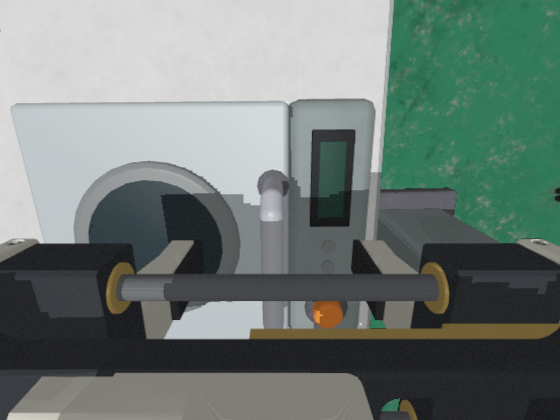

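View pics/s2.png

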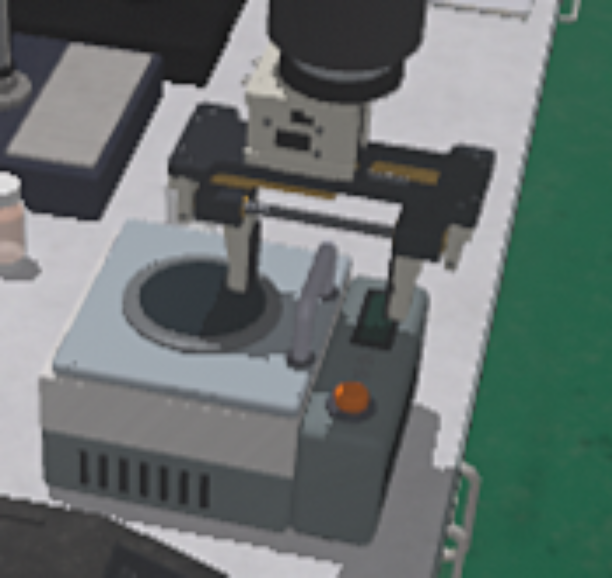

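Bar is centred between the fingers. Closing with 20 N, so that a slip would limit the tug.

Call:
apply_moves(plan=[[120,[0,0,0],0],[200,[0,0,0],0],[255,[0,0,0],0],[255,[0,0,0],0],[255,[0,0,0],0],[255,[0,0,0],0],[255,[0,0,0],0],[255,[0,0,0],0]], squeeze=20)

```text
time_s: 4.6
tcp_pos: [0.4597, -0.3598, 0.1403]
eef_rot: [-180.0, 0.2, 178.5]
contact_force: [14.6, 1.9, -6.6]
gripper_width: 0.0133
```

Call:
apply_moves(plan=[[255,[-0.03,0,0],0],[255,[0,0,0],0],[255,[0,0,0],0]])

```text
time_s: 4.97
tcp_pos: [0.4606, -0.3598, 0.1401]
eef_rot: [-180.0, 0.1, 178.5]
contact_force: [6.2, -0.3, -3.5]
gripper_width: 0.011
```

```bash
python3 - <<'E'
from h import *
s=get_state(); print(s["tcp_pos"],s["eef_rot"],s["contact_force"],s["moment"],s["gripper_width"])
E
```

```text
[ 0.4606 -0.3598  0.1401] [-179.9725    0.1454  178.4664] [ 6.5548 -0.0552 -4.0689] [-0.0656 -2.0096  0.0229] 0.011504346598354321
```

Call:
apply_moves(plan=[[255,[-0.016,0,0],0],[255,[0,0,-0.02],0],[255,[0,0,-0.02],0],[255,[0,0,0],0]])

```text
time_s: 5.58
tcp_pos: [0.4612, -0.3598, 0.1421]
eef_rot: [-180.0, 0.1, 178.5]
contact_force: [8.2, 0.1, -5.7]
gripper_width: 0.0111
```

Call:
apply_moves(plan=[[255,[0,0,-0.02],0],[255,[0,0,0],0]])

```text
time_s: 5.82
tcp_pos: [0.4615, -0.3598, 0.1431]
eef_rot: [-180.0, 0.2, 178.5]
contact_force: [8.5, -1.4, -5.5]
gripper_width: 0.0111
```

Call:
apply_moves(plan=[[255,[-0.01,0,-0.02],0],[255,[0,0,0],0]])

```text
time_s: 6.08
tcp_pos: [0.4619, -0.3598, 0.144]
eef_rot: [-180.0, 0.1, 178.5]
contact_force: [7.8, -0.7, -5.1]
gripper_width: 0.0112
```

Call:
apply_moves(plan=[[255,[-0.02,0,-0.04],0],[255,[-0.02,0,-0.04],0],[255,[-0.02,0,-0.04],0],[255,[0,0,0],0]])

```text
time_s: 6.58
tcp_pos: [0.4641, -0.3598, 0.1498]
eef_rot: [-180.0, 0.1, 178.4]
contact_force: [5.4, -1.5, -7.0]
gripper_width: 0.0115
```

```bash
python3 - <<'E'
from h import *
import cv2
s=get_state(); print(s["tcp_pos"],s["eef_rot"],s["contact_force"],s["moment"],s["gripper_width"])
b=viewer.capture("side")["frame"][60:225,225:400]
cv2.imwrite("pics/s3.png",cv2.resize(b,None,fx=3.5,fy=3.5))
E
```

```text
[ 0.4641 -0.3598  0.1498] [-179.9958    0.0614  178.4476] [ 6.722  -1.6313 -4.8361] [-0.4273 -1.9879  0.0637] 0.011112969776830309
```

View pics/s3.png

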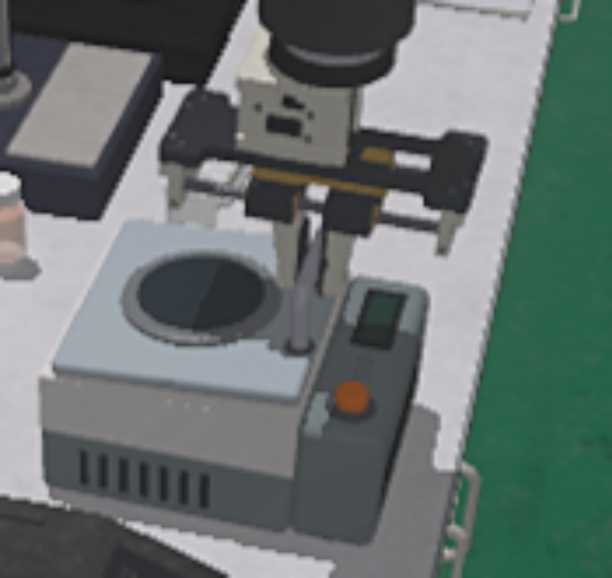

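The bar has risen about 10 mm, well past the 2 mm play, with no growth in force. The picture also shows the cover's front lifted, so the latch is free and I'll leave the key alone. Next, the arc.

```bash
python3 - <<'E'
from h import *
s=get_state(); R=Ro.from_euler('xyz',[180,0,178.45],degrees=True)
h=np.array([.6137,.107]); p=s["tcp_pos"]+[0,0,.0188]; a0=np.arctan2(p[2]-h[1],p[0]-h[0]); rad=np.hypot(p[2]-h[1],p[0]-h[0]); print(np.degrees(a0),rad)
A=np.linspace(a0,np.radians(161.2-66),19); 
P=np.c_[h[0]+rad*np.cos(A),0*A,h[1]+rad*np.sin(A)]
for d in np.diff(P,axis=0): print([255,(R.inv().apply(d)/.05).round(3).tolist(),0])
print(P[-1])
E
```

```text
157.65712155119868 0.16179635339965506
[255, [-0.08, 0.002, -0.179], 0]
[255, [-0.091, 0.002, -0.174], 0]
[255, [-0.101, 0.003, -0.168], 0]
[255, [-0.111, 0.003, -0.162], 0]
[255, [-0.12, 0.003, -0.154], 0]
[255, [-0.13, 0.004, -0.147], 0]
[255, [-0.138, 0.004, -0.139], 0]
[255, [-0.146, 0.004, -0.13], 0]
[255, [-0.154, 0.004, -0.121], 0]
[255, [-0.161, 0.004, -0.112], 0]
[255, [-0.167, 0.005, -0.102], 0]
[255, [-0.173, 0.005, -0.091], 0]
[255, [-0.179, 0.005, -0.081], 0]
[255, [-0.183, 0.005, -0.07], 0]
[255, [-0.187, 0.005, -0.058], 0]
[255, [-0.19, 0.005, -0.047], 0]
[255, [-0.193, 0.005, -0.035], 0]
[255, [-0.194, 0.005, -0.024], 0]
[0.599  0.     0.2681]
```

Call:
apply_moves(plan=[[255,[-0.08,0,-0.18],0],[255,[-0.09,0,-0.175],0],[255,[-0.1,0,-0.17],0],[255,[-0.11,0,-0.16],0],[255,[-0.12,0,-0.155],0],[255,[-0.13,0,-0.145],0],[255,[-0.14,0,-0.14],0],[255,[0,0,0],0]], squeeze=30)

```text
time_s: 7.82
tcp_pos: [0.5014, -0.3606, 0.2069]
eef_rot: [180.0, -0.1, 178.5]
contact_force: [-4.5, 2.3, -0.7]
gripper_width: 0.0112
```

```bash
python3 - <<'E'
from h import *
import cv2
s=get_state(); print(s["tcp_pos"],s["eef_rot"],s["contact_force"],s["moment"],s["gripper_width"])
p=s["tcp_pos"]+[0,0,.0188]; print(161.2-np.degrees(np.arctan2(p[2]-.107,p[0]-.6137)),np.hypot(p[2]-.107,p[0]-.6137))
b=viewer.capture("side")["frame"][40:225,200:400]
cv2.imwrite("pics/s4.png",cv2.resize(b,None,fx=3,fy=3))
E
```

```text
[ 0.5009 -0.3606  0.2064] [179.9738  -0.0783 178.4421] [-5.6126  3.1835  0.8497] [ 0.9957  1.9334 -0.0218] 0.010552881648455798
27.555016125934145 0.16337702766976123
```

View pics/s4.png

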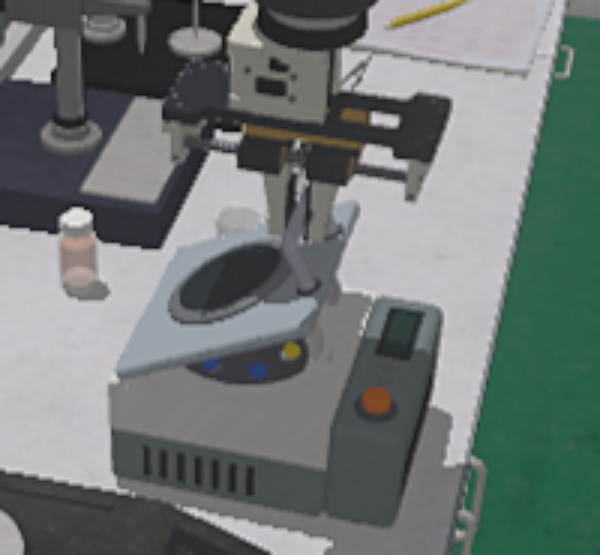

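The cover is open about 27° with small forces, held by the bar. I'll carry on along the arc.

Call:
apply_moves(plan=[[255,[-0.145,0.005,-0.13],0],[255,[-0.155,0.005,-0.12],0],[255,[-0.16,0.005,-0.11],0],[255,[-0.165,0.005,-0.1],0],[255,[-0.175,0.005,-0.09],0],[255,[-0.18,0.005,-0.08],0],[255,[0,0,0],0]])

```text
time_s: 8.85
tcp_pos: [0.5508, -0.3616, 0.2399]
eef_rot: [-179.9, 0.0, 178.5]
contact_force: [-5.7, 1.4, 6.3]
gripper_width: 0.0108
```

```bash
python3 - <<'E'
from h import *
s=get_state(); print(s["tcp_pos"],s["eef_rot"],s["contact_force"],s["moment"],s["gripper_width"])
p=s["tcp_pos"]+[0,0,.0188]; print(161.2-np.degrees(np.arctan2(p[2]-.107,p[0]-.6137)),np.hypot(p[2]-.107,p[0]-.6137))
E
```

```text
[ 0.5504 -0.3616  0.2397] [-179.885     0.0386  178.4547] [-6.4401  0.7396  7.7802] [0.3088 2.3259 0.0711] 0.01088328388738996
48.53113373217866 0.16422815107830033
```

Call:
apply_moves(plan=[[255,[-0.17,0.01,-0.06],0],[255,[-0.17,0.01,-0.05],0],[255,[-0.17,0.01,-0.04],0],[255,[-0.17,0.01,-0.03],0],[255,[-0.17,0.01,-0.01],0],[255,[-0.17,0.01,0],0],[255,[0,0,0],0],[255,[0,0,0],0]])

```text
time_s: 9.95
tcp_pos: [0.6026, -0.3623, 0.2503]
eef_rot: [-179.7, 0.2, 178.4]
contact_force: [-2.1, -8.5, 4.4]
gripper_width: 0.011
```

```bash
python3 - <<'E'
from h import *
import cv2
s=get_state(); print(s["tcp_pos"],s["eef_rot"],s["contact_force"],s["moment"],s["gripper_width"],s["qd"])
p=s["tcp_pos"]+[0,0,.0188]; print(161.2-np.degrees(np.arctan2(p[2]-.107,p[0]-.6137)),np.hypot(p[2]-.107,p[0]-.6137))
b=viewer.capture("side")["frame"][20:225,180:400]
cv2.imwrite("pics/s5.png",cv2.resize(b,None,fx=2.8,fy=2.8))
cv2.imwrite("pics/w5.png",viewer.capture("wrist")["frame"]); cv2.imwrite("pics/side5.png",viewer.capture("side")["frame"])
E
```

```text
[ 0.6025 -0.3623  0.2502] [-179.6832    0.2277  178.4117] [-1.7212 -8.2243  4.9838] [-2.9314  0.9544 -0.0014] 0.010968486525212286 [ 0.1049 -0.0095 -0.074   0.022  -0.0721 -0.0011]
67.2605639978322 0.16241467498727583
```

View pics/s5.png

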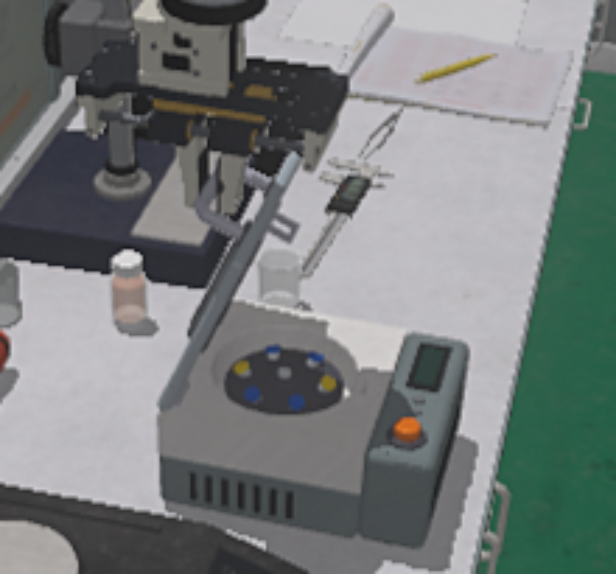

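View pics/w5.png

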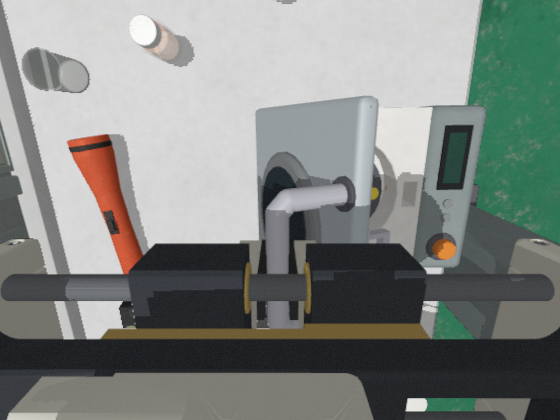

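The cover stands at about 67° with the bar between the pads, the tubes exposed and the key up. I'll ease off the small sideways load and check that it stays still.

Call:
apply_moves(plan=[[255,[0,-0.03,0],0],[255,[0,0,0],0],[255,[0,0,0],0],[255,[0,0,0],0],[255,[0,0,0],0],[255,[0,0,0],0]])

```text
time_s: 10.95
tcp_pos: [0.6026, -0.3625, 0.2502]
eef_rot: [-179.8, 0.2, 178.4]
contact_force: [-2.2, -3.0, 6.9]
gripper_width: 0.0109
```

```bash
python3 - <<'E'
from h import *
import cv2
a=cv2.imread("pics/side5.png"); b=viewer.capture("side")["frame"]
s=get_state(); print(s["tcp_pos"],s["contact_force"],s["gripper_width"],np.abs(s["qd"]).max())
print("px changed since last", int((cv2.absdiff(a,b).max(2)>40).sum()))
a0=cv2.imread("pics/side0.png")
d=cv2.absdiff(a0,b).max(2)>40
print("bench objects area changed", int(d[275:400,240:340].sum()))
from plant import close_job
print(close_job())
E
```

```text
[ 0.6026 -0.3624  0.2502] [-2.3499 -1.6169  6.9449] 0.011194809314240805 0.04557794000352101
px changed since last 159
bench objects area changed 633
the job is handed in; nothing more can be done
None
```

```bash
python3 -c "
import cv2
a=cv2.imread('pics/side0.png')[270:405,235:345];b=cv2.imread('pics/side5.png')[270:405,235:345]
cv2.imwrite('pics/cmp.png',cv2.resize(cv2.hconcat([a,b]),None,fx=3,fy=3))"
```

```text
(no output)
```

View pics/cmp.png

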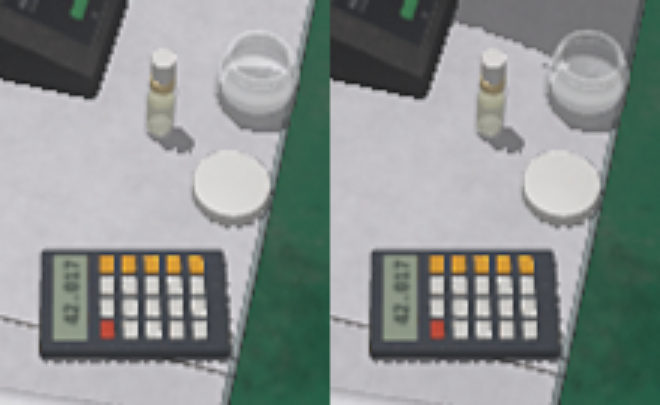

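The centrifuge cover's latch was free, so I lifted the cover straight open without touching the orange key. The arm is now holding it at about 67°, and I handed the job in at about 11 s.

- **Tug:** I pinched the lift bar at 20 N and raised it about 1 mm at a time. It rose about 10 mm, well past the 2 mm play, with no rise in force. The side picture showed the cover's front edge coming up.
- **Lift:** I raised the grip to 30 N and followed the arc round the hinge. In the last pictures the tubes are exposed and the key is still up.
- **Last checks:** The angle, worked out from the arm's position, is 67.3° (1.17 rad). The arm was still over the final second and the fingers were closed on the bar at 11 mm. The bar is listed as 12 mm, so the opening reads about 1 mm low.
- **Force readings:** Gripping the bar slightly off centre put a sideways push on the arm, 14.6 N at most, which I eased off. The last readings were about 2 N sideways and 7 N vertically.
- **Other things on the bench:** One check disagreed at first: a picture comparison found 633 changed pixels around the jar, vial, lid and calculator. I only looked into it after handing in. Side by side, the change is the arm's shadow near the jar; all four things stand where they were.

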